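# Check the stone catches on the litho press bed

### The arm

A 7-joint arm with a two-finger parallel gripper is mounted at the origin on the work surface. World frame = base frame: x ahead of the robot, y to its left, z up, the work surface at z = 0. Lengths are in m, angles in degrees, forces in N, time in s.
With the tool pointing down it reaches from about 0.4 to 0.925 m from the base axis. Payload 4.1 kg.
Tool frame: the origin (TCP) lies at the very end of the fingers, on their centre line; the grasp point (between the pads) lies r.pinch_z behind it (r.pinch_z is the distance from the TCP to the grasp point, in m); z points along the fingers, y is the line along which they close (so a half turn about z gives the same grasp; the last joint's range is limited). The gripper opens to 85 mm and grips with 20 to 120 N. Pads are 22 mm wide; open, the fingers measure 114 mm over their backs; the gripper's body (76 mm by 85 mm) begins 54 mm behind the grasp point. The pads swing forward as they close: fully open they stand 13 mm farther back than shut.
Start: joints at [62.853, 22.827, 2.584, 88.041, -1.071, 69.15, -2.905], TCP at [0.238, -0.605, 0.231] pointing down, gripper open.
Joint ranges: [-161.44, 161.44], [-28.35, 127.94], [-78.24, 83.42], [0, 140.83], [-78.03, 258.03], [13.02, 114.36], [-168.23, 168.23]. Speed limits (degrees/s): [147.25, 147.25, 180, 180, 180, 180, 180].

### API

Orientations are given as [roll, pitch, yaw] about the fixed x, y, z axes, in that order (R = Rz(yaw) Ry(pitch) Rx(roll)).
In Python, from cell import r, imaging, close_job gives the robot as it stands.
- The arm moves only by the tool jog_arm, never from a script. Its arguments are lists of equal length, an entry for each row: "hand": the finger opening in mm, from 0 to 85.4; "offset": the shift along the tool's x, y, z in units of 25 mm (1.0 is 25 mm), a list of three; "turn": the turn about the tool's z in degrees. A call has 1 to 20 rows; each row shifts and turns the commanded pose from where the row before left it, along the tool's axes as they then stand; what a row does not reach is not made up. A row lasts 1/12 s, in which the tool goes at most 41.7 mm and 7.16 degrees, less where a joint would pass 70% of its speed; a pose out of reach is approached as far as the arm can. A call is refused whole if a number of a shift passes 1 or a number of a turn 7.16, either way. A call with a gripper value outside its range is refused whole. The fingers move at their own pace and stop on an object; "force" is the grip in N (left out, the last holds). Time passes only in rows, so rows that do not move let the fingers close. It gives the time, the measured TCP pose, the force, the opening and the grip force at its end, in the units of the state.
- r.observe(): the state, without advancing time (a new reading comes with each control period).
- imaging.camera(name): name is "scene" or "top" or "wrist"; returns a dict with "image" (480x640x3 uint8, red, green, blue), "depth" (480x640 float32, m along the optical axis (not along the pixel's ray), 0 where there is no reading), "mtx" (3x3 intrinsics, pixels), "k1" (the pictures are not rectified: a ray, as slopes to the right and down, at radius r is drawn at 1 + k1 r^2 times it, then the intrinsics apply), "rvec" (rotation vector, rad) and "tvec" (3), from world to camera coordinates, as OpenCV has them; the wrist camera has in their place "mount" (4x4, takes a point from camera to tool coordinates, whose origin is the TCP and whose axes are the flange's). Camera axes: x right, y down, z forward; pixel columns grow to the right and rows downward; lengths in m; the calibration is good to about 2 mm. A picture is of the moment at which its call begins: read the wrist's pose just before it.
- close_job(): hands the job in; it is judged then, once.
The state is a dict: "time_s": time; "q": joint angles; "joint_vel": joint speeds; "joint_efforts": joint torques, N m; "tool_pos": TCP position; "orientation": TCP orientation; "wrist_force": force on the tool from outside, world axes, zero at the start; "wrist_torque": the same for the moment, N m; "grip_width": opening from 0.0 (shut) to 1.0 (fully open); "gripper_force": force on a finger pad.
Only numpy, scipy, OpenCV 4.12 (cv2) and the standard library are available. Lean on these libraries where they do the work, as an engineer would, in place of code of your own. Each camera call takes 0.05 s, during which the arm holds its last target. There are 200 camera calls.

### The job

One of the three spring catches that hold the printing stone is worn and gives way too easily. Push down on the catches one at a time, building up to 8 N and never over 12 N: a sound one holds and springs back up when you let go, the worn one clicks down and stays. Leave the worn one clicked down and the other two up, and only then pick up the brass marker collar and put it over that catch's tag post, flat down on the pedestal, and let go; leave the tin, the roller and the weight where they are.

Things in the scene. Friction and masses are not known exactly. Their poses are not given: they have to be found in the camera images.
- catch_a: One of three spring catches that look exactly alike, standing in a row along the robot's side of the stone, all fixed and facing the same way; which of them stands where changes. Red housing 40 x 44 x 48 high with an upright steel plunger, and on the side away from the stone a dark steel pedestal 44 x 44, 40 high, carrying a tag post. Origin: on the bed under the plunger axis. x points level towards the stone, z up; the pedestal lies on the -x side.
- plunger_a (a joint): How far the plunger of catch_a is pressed down, m: 0 up (at rest), 0.0145 its hard bottom stop. The resistance is springy: it grows over the first 3 to 5 mm to its peak (the release force), then falls away and is gone at about 0.0115; from there the catch clicks down to 0.0145 by itself and stays down. Let go before that, it springs back up to 0. The release force of the worn catch is 5 to 6 N, of a sound one 18 to 20 N.
- disc_a (a point): Centre of the top face of catch_a's plunger: a level steel disc 36 across and 6 thick, 85 above the bed when up, 70.5 when clicked home. Push it straight down. A steel toe 14 wide under the disc reaches 40 in +x over the stone; nothing stands higher than the disc.
- seat_a (a point): Foot of catch_a's tag post: centre of the level top of its pedestal, 40 above the bed and 56 from the plunger axis on the -x side. The post rises from here: upright, 10 across, 25 tall, with a rounded end.
- catch_b: One of three spring catches that look exactly alike, standing in a row along the robot's side of the stone, all fixed and facing the same way; which of them stands where changes. Red housing 40 x 44 x 48 high with an upright steel plunger, and on the side away from the stone a dark steel pedestal 44 x 44, 40 high, carrying a tag post. Origin: on the bed under the plunger axis. x points level towards the stone, z up; the pedestal lies on the -x side.
- plunger_b (a joint): How far the plunger of catch_b is pressed down, m: 0 up (at rest), 0.0145 its hard bottom stop. The resistance is springy: it grows over the first 3 to 5 mm to its peak (the release force), then falls away and is gone at about 0.0115; from there the catch clicks down to 0.0145 by itself and stays down. Let go before that, it springs back up to 0. The release force of the worn catch is 5 to 6 N, of a sound one 18 to 20 N.
- disc_b (a point): Centre of the top face of catch_b's plunger: a level steel disc 36 across and 6 thick, 85 above the bed when up, 70.5 when clicked home. Push it straight down. A steel toe 14 wide under the disc reaches 40 in +x over the stone; nothing stands higher than the disc.
- seat_b (a point): Foot of catch_b's tag post: centre of the level top of its pedestal, 40 above the bed and 56 from the plunger axis on the -x side. The post rises from here: upright, 10 across, 25 tall, with a rounded end.
- catch_c: One of three spring catches that look exactly alike, standing in a row along the robot's side of the stone, all fixed and facing the same way; which of them stands where changes. Red housing 40 x 44 x 48 high with an upright steel plunger, and on the side away from the stone a dark steel pedestal 44 x 44, 40 high, carrying a tag post. Origin: on the bed under the plunger axis. x points level towards the stone, z up; the pedestal lies on the -x side.
- plunger_c (a joint): How far the plunger of catch_c is pressed down, m: 0 up (at rest), 0.0145 its hard bottom stop. The resistance is springy: it grows over the first 3 to 5 mm to its peak (the release force), then falls away and is gone at about 0.0115; from there the catch clicks down to 0.0145 by itself and stays down. Let go before that, it springs back up to 0. The release force of the worn catch is 5 to 6 N, of a sound one 18 to 20 N.
- disc_c (a point): Centre of the top face of catch_c's plunger: a level steel disc 36 across and 6 thick, 85 above the bed when up, 70.5 when clicked home. Push it straight down. A steel toe 14 wide under the disc reaches 40 in +x over the stone; nothing stands higher than the disc.
- seat_c (a point): Foot of catch_c's tag post: centre of the level top of its pedestal, 40 above the bed and 56 from the plunger axis on the -x side. The post rises from here: upright, 10 across, 25 tall, with a rounded end.
- collar_mid (a point): Centre of the brass marker collar, half-way up: a plain ring 38 outside, 18 bore, 24 high, 0.12 kg, standing loose on the bed to the left or the right of the catches, bore upright (z axis). On a pedestal its centre is 12 above the seat.
- stone: Flat printing stone 240 (x) x 360 (y) x 50 high, grey sides, cream top with a dark drawing; fixed. Origin: under its centre. The catches stand along its -x edge, their plungers 150 from its centre line.
- tin: Bystander: closed ink tin, 64 across, 60 high, loose, on the other side from the collar. Origin: centre of its underside.
- roller: Bystander: black ink roller lying loose on the stone, 180 long along its y, 48 thick. Origin: on the stone under its middle.
- weight: Bystander: small dark steel weight standing loose on the stone, 36 across, 30 high. Origin: centre of its underside.
- collar: The same brass collar; origin at the centre of its underside.
Things that resemble listed ones, but are neither listed nor needed, are in the scene too. What is shaped like the catch_c but blue or turquoise is not meant.

How it is judged (in metres and radians):
On the way, in this order (a step that is already met when the one before it is completed fails the run):
1. one catch, the worn one, is clicked down and the other two are up (((value of joint plunger_a above 0.0135 m and value of joint each of plunger_b, plunger_c below 0.0015 m) or (value of joint plunger_b above 0.0135 m and value of joint each of plunger_a, plunger_c below 0.0015 m) or (value of joint plunger_c above 0.0135 m and value of joint each of plunger_a, plunger_b below 0.0015 m))), for 0.2 s.
2. then the collar sits round the tag post of the clicked catch, flat on its pedestal (((value of joint plunger_a above 0.0135 m and value of joint each of plunger_b, plunger_c below 0.0015 m and horizontal distance between collar_mid and seat_a below 0.008 m and z of collar_mid in the frame of seat_a between 0.008 and 0.016 m and angle between collar_mid's own z axis and vertical below 0.12 rad) or (value of joint plunger_b above 0.0135 m and value of joint each of plunger_a, plunger_c below 0.0015 m and horizontal distance between collar_mid and seat_b below 0.008 m and z of collar_mid in the frame of seat_b between 0.008 and 0.016 m and angle between collar_mid's own z axis and vertical below 0.12 rad) or (value of joint plunger_c above 0.0135 m and value of joint each of plunger_a, plunger_b below 0.0015 m and horizontal distance between collar_mid and seat_c below 0.008 m and z of collar_mid in the frame of seat_c between 0.008 and 0.016 m and angle between collar_mid's own z axis and vertical below 0.12 rad))), for 0.2 s.
At the end, for the whole second after the job is handed in: The worn catch is down past 13.5 mm, the other two are up within 1.5 mm (a sound catch cannot be clicked within the force limit); the collar stands at rest round the worn catch's tag post, upright within 0.12 rad, its centre within 8 mm of the post's axis and 8 to 16 mm above the pedestal top (((value of joint plunger_a above 0.0135 m and value of joint each of plunger_b, plunger_c below 0.0015 m and horizontal distance between collar_mid and seat_a below 0.008 m and z of collar_mid in the frame of seat_a between 0.008 and 0.016 m) or (value of joint plunger_b above 0.0135 m and value of joint each of plunger_a, plunger_c below 0.0015 m and horizontal distance between collar_mid and seat_b below 0.008 m and z of collar_mid in the frame of seat_b between 0.008 and 0.016 m) or (value of joint plunger_c above 0.0135 m and value of joint each of plunger_a, plunger_b below 0.0015 m and horizontal distance between collar_mid and seat_c below 0.008 m and z of collar_mid in the frame of seat_c between 0.008 and 0.016 m)) and angle between collar_mid's own z axis and vertical below 0.12 rad and linear speed of collar below 0.02 m/s); the robot touches nothing.
It fails at once if the collar was picked up before a catch was found worn (height (world z) of collar_mid above 0.05 m and value of joint each of plunger_a, plunger_b, plunger_c below 0.009 m).
It fails at once if a catch was pushed with more than 15 N (contact force between any of the fingers, the arm and catch_a above 15 N or contact force between any of the fingers, the arm and catch_b above 15 N or contact force between any of the fingers, the arm and catch_c above 15 N).
It fails at once if the tin, roller or weight was moved more than 25 mm (distance of any of tin, roller, weight from where it was at the start of the episode above 0.025 m).
It also fails if it takes over 72 s, if anything falls off the work surface, if the arm or the gripper's body presses on something with over 40 N, if the wrist force passes 120 N, or if a joint passes its speed limit or range.

## Working session

There is one attempt and no reset: what is moved stays moved. The work goes in short steps, Python scripts to look and compute and a tool call to move; the robot and the scene stay as the last step left them, time stands still between calls to the robot, and variables do not carry over. Pictures are saved under pics/ and viewed, at most 10 in all, crops included, and the job is handed in when it is done.

Besides the shell and the picture viewer there is one more tool, called after "Call:" as a command line: name --pt "numbers of a row" for each row, then --argument value for the rest. jog_arm: Moves the arm, as the interface text tells. Its arguments: {"type":"object","properties":{"hand":{"type":"array"},"offset":{"type":"array"},"turn":{"type":"array"},"force":{"type":"number"}},"required":["hand","offset","turn"]}

```bash
mkdir -p pics; ls; cat > h.py <<'E'
import numpy as np, cv2
from cell import r, imaging, close_job
def cam(n):
    d=imaging.camera(n); return d
def world(d,px,z=None):
    """pixel(s)-> world; by depth if z None else on plane z (fixed cameras)"""
    px=np.atleast_2d(np.float64(px)); K=d['mtx']
    D=np.array([d['k1'],0,0,0,0],float)
    n=cv2.undistortPoints(px[:,None],K,D)[:,0]
    rays=np.c_[n,np.ones(len(n))]
    if 'rvec' in d: R=cv2.Rodrigues(np.float64(d['rvec']))[0].T; c=-R@np.float64(d['tvec']).ravel()
    else:
        T=d['T']@d['mount']; R=T[:3,:3]; c=T[:3,3]
    w=rays@R.T
    if z is None:
        dep=np.array([d['depth'][int(round(v)),int(round(u))] for u,v in px]); return c+w*dep[:,None]
    return c+w*((z-c[2])/w[:,2])[:,None]
def wrist():
    from scipy.spatial.transform import Rotation as Ro
    s=r.observe(); d=imaging.camera('wrist'); T=np.eye(4)
    T[:3,:3]=Ro.from_euler('xyz',s['orientation'],degrees=True).as_matrix(); T[:3,3]=s['tool_pos']; d['T']=T
    return d
def save(d,n,crop=None,s=1):
    im=d['image'][...,::-1]
    if crop: a,b,c,e=crop; im=im[b:e,a:c]
    cv2.imwrite(f'pics/{n}.png',cv2.resize(im,None,fx=s,fy=s,interpolation=cv2.INTER_CUBIC))
E
python3 - <<'E'
from h import *
print(r.observe(), r.pinch_z)
for n in('top','scene'):
    d=cam(n); save(d,n); np.savez(n,**d); print(d['k1'],d['tvec'])
E
```

```text
pics
{'time_s': 0.0, 'q': array([62.85449268, 22.87348387,  2.58225519, 88.11512203, -1.07147744,
       69.1496648 , -2.90391313]), 'joint_vel': array([ 0.07334221,  0.0690097 ,  0.14149004, -0.12287093,  0.05716997,
        0.07145245,  0.04191349]), 'joint_efforts': array([-1.25026058e-04, -4.75141525e+01,  1.36466738e+00, -2.54228389e+01,
        1.16156938e-02,  9.42958170e-03,  5.04282525e-06]), 'tool_pos': array([ 0.23770826, -0.60428581,  0.23023917]), 'orientation': array([-1.79886228e+02,  8.66159831e-03,  2.14787552e+01]), 'wrist_force': array([0.02078567, 0.66745961, 0.39927542]), 'wrist_torque': array([-0.0444741 , -0.00314331, -0.02902648]), 'gripper_force': 0.0, 'grip_width': 0.999622016424221} 0.0187
-0.13998507800273047 [-0.06579158  0.53090069  1.06035668]
-0.1021470877529767 [ 0.46912167 -0.13528     1.49108754]
```

View pics/top.png

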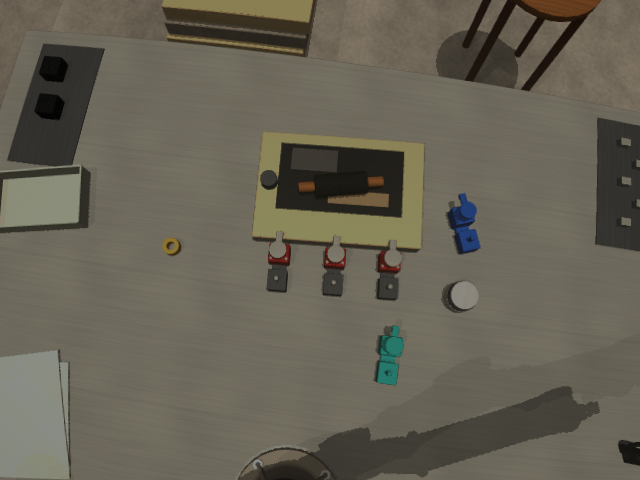

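View pics/scene.png

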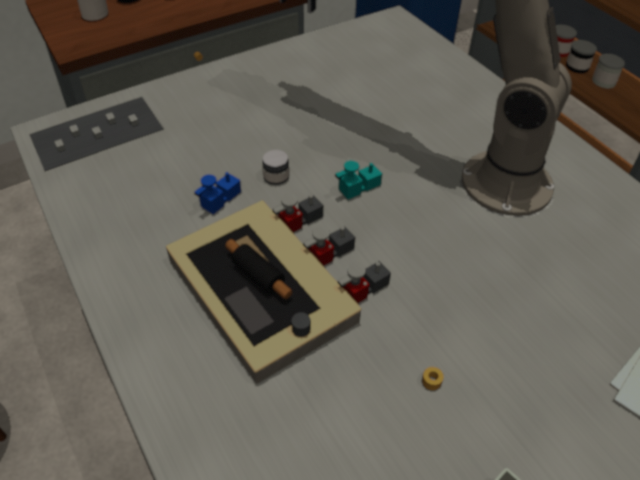

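Top view: three red catches with discs at (278,250), (336,255) and (393,259), and pedestals at (277,279), (333,284) and (388,287). The brass collar is at (171,246) and the tin at (463,295). The catch-shaped things at (466,212), blue, and (392,346), turquoise, are decoys. The red ones fit.

```bash
cat > m.py <<'E'
from h import *
d=dict(np.load('top.npz'))
im=d['image'].astype(int); hsv=cv2.cvtColor(d['image'],cv2.COLOR_RGB2HSV)
P=[(278,250),(336,255),(393,259),(277,279),(333,284),(388,287),(171,246),(463,295),(269,179)]
print(world(d,P).round(3)); print(world(d,P[:3],.085).round(3),world(d,P[3:6],.065).round(3))
def fit(m,n,z):
    c,h=cv2.findContours(m.astype(np.uint8),cv2.RETR_EXTERNAL,cv2.CHAIN_APPROX_NONE)
    for k in c:
        if cv2.contourArea(k)>40:
            (x,y),(w,h),a=cv2.minAreaRect(k); print(n,(round(x,1),round(y,1)),round(w,1),round(h,1),round(a,1),world(d,(x,y),z).round(4))
fit((hsv[...,1]>150)&(abs(hsv[...,0].astype(int)-23)<8)&(np.arange(640)[None]<230)&(np.arange(480)[:,None]>200),'collar',.024)
# pedestal tops / discs by height map
v,u=np.mgrid[:480,:640]; W=world(d,np.c_[u.ravel(),v.ravel()]).reshape(480,640,3)
box=(u>255)&(u<415)&(v>225)&(v<310)
z=W[...,2]
fit(box&(abs(z-.04)<.006)&(hsv[...,1]<100)&(v>262),'ped',.04)
fit(box&(abs(z-.085)<.007)&(v<272),'disc',.085)
E
python3 m.py
python3 -c "
from h import *
d=dict(np.load('top.npz')); save(d,'crop',(240,220,420,310),4)"
```

```text
[[ 0.505  0.09   0.085]
 [ 0.512 -0.028  0.083]
 [ 0.521 -0.144  0.083]
 [ 0.449  0.084  0.064]
 [ 0.456 -0.031  0.063]
 [ 0.466 -0.143  0.063]
 [ 0.494  0.334  0.002]
 [ 0.472 -0.3    0.062]
 [ 0.653  0.134  0.079]]
[[ 0.505  0.09   0.085]
 [ 0.512 -0.028  0.085]
 [ 0.521 -0.144  0.085]] [[ 0.449  0.084  0.065]
 [ 0.455 -0.031  0.065]
 [ 0.466 -0.143  0.065]]
collar (171.0, 246.0) 17.0 15.6 45.0 [[0.4901 0.3275 0.024 ]]
ped (388.5, 287.5) 21.0 19.0 90.0 [[ 0.4683 -0.147   0.04  ]]
ped (332.9, 284.0) 19.1 21.2 4.1 [[ 0.4587 -0.0307  0.04  ]]
ped (276.5, 279.5) 21.0 19.0 90.0 [[0.4505 0.0872 0.04  ]]
disc (392.5, 258.0) 16.0 17.0 90.0 [[ 0.5228 -0.1424  0.085 ]]
disc (335.6, 253.7) 16.8 17.1 71.6 [[ 0.5147 -0.0267  0.085 ]]
disc (277.5, 249.5) 17.0 17.0 45.0 [[0.5057 0.0909 0.085 ]]
```

View pics/crop.png

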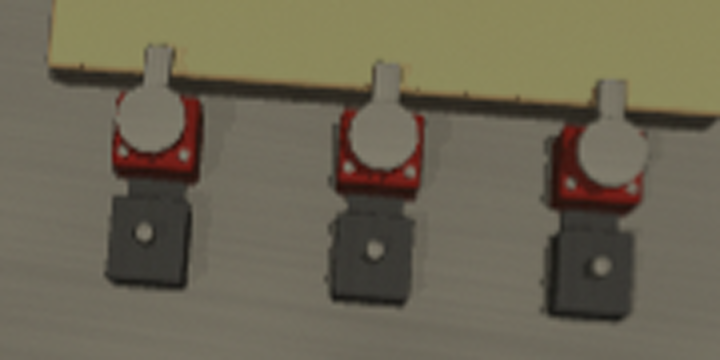

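The crop confirms the three red catches with steel discs and dark pedestals. I align the tool with the row and close the fingers.

Call:
jog_arm --hand '[0,0,0]' --pt "0 0 0" --pt "0 0 0" --pt "0 0 0" --turn '[5.8,5.8,5.8]'

```text
time_s: 0.35
tool_pos: [0.2378, -0.6045, 0.2307]
orientation: [-179.9, 0.0, 3.8]
wrist_force: [-0.1, 1.0, 1.1]
grip_width: 0.609
gripper_force: 0.0
```

Call:
jog_arm --hand '[0,0,0,0,0,0,0,0,0,0,0,0,0,0,0,0,0,0,0,0]' --pt "0.628 -0.884 0" --pt "0.628 -0.884 0" --pt "0.628 -0.884 0" --pt "0.628 -0.884 0" --pt "0.628 -0.884 0" --pt "0.628 -0.884 0" --pt "0.628 -0.884 0" --pt "0.628 -0.884 0" --pt "0.628 -0.884 0" --pt "0.628 -0.884 0" --pt "0.628 -0.884 0" --pt "0.628 -0.884 0" --pt "0.628 -0.884 0" --pt "0.628 -0.884 0" --pt "0.628 -0.884 0.8" --pt "0.628 -0.884 0.8" --pt "0.628 -0.884 0.8" --pt "0.628 -0.884 0.8" --pt "0.628 -0.884 0.8" --pt "0.628 -0.884 0" --turn '[0,0,0,0,0,0,0,0,0,0,0,0,0,0,0,0,0,0,0,0]'

```text
time_s: 2.02
tool_pos: [0.5168, -0.1398, 0.1269]
orientation: [-179.9, 0.5, 4.1]
wrist_force: [0.2, -0.6, -0.7]
grip_width: -0.005
gripper_force: 0.0
```

Call:
jog_arm --hand '[0,0,0]' --pt "0 0 0" --pt "0 0 0" --pt "0 0 0" --turn '[0,0,0]'

```text
time_s: 2.27
tool_pos: [0.5193, -0.1424, 0.1312]
orientation: [180.0, 0.0, 4.1]
wrist_force: [-0.7, 0.3, -0.2]
grip_width: 0.001
gripper_force: 0.0
```

Call:
jog_arm --hand '[0,0,0,0,0,0,0]' --pt "0.1 0 0.4" --pt "0 0 0.4" --pt "0 0 0.4" --pt "0 0 0.4" --pt "0 0 0" --pt "0 0 0" --pt "0 0 0" --turn '[0,0,0,0,0,0,0]'

```text
time_s: 2.85
tool_pos: [0.5224, -0.1416, 0.0912]
orientation: [180.0, -0.0, 4.1]
wrist_force: [0.2, -0.1, 0.6]
grip_width: 0.001
gripper_force: 0.0
```

Call:
jog_arm --hand '[0,0,0,0,0,0]' --pt "0 0 0.04" --pt "0 0 0.04" --pt "0 0 0.04" --pt "0 0 0.04" --pt "0 0 0" --pt "0 0 0" --turn '[0,0,0,0,0,0]'

```text
time_s: 3.35
tool_pos: [0.5222, -0.1415, 0.0873]
orientation: [180.0, -0.0, 4.1]
wrist_force: [-0.2, -0.4, -0.1]
grip_width: 0.003
gripper_force: 0.0
```

Call:
jog_arm --hand '[0,0,0,0]' --pt "0 0 0.04" --pt "0 0 0.0" --pt "0 0 0" --pt "0 0 0" --turn '[0,0,0,0]'

```text
time_s: 3.68
tool_pos: [0.5223, -0.1415, 0.0863]
orientation: [180.0, -0.0, 4.1]
wrist_force: [0.7, -0.0, 0.0]
grip_width: 0.001
gripper_force: 0.0
```

Call:
jog_arm --hand '[0,0,0,0]' --pt "0 0 0.04" --pt "0 0 0.0" --pt "0 0 0" --pt "0 0 0" --turn '[0,0,0,0]'

```text
time_s: 4.02
tool_pos: [0.5222, -0.1415, 0.0853]
orientation: [180.0, 0.0, 4.1]
wrist_force: [0.6, 0.6, 0.1]
grip_width: -0.002
gripper_force: 0.0
```

Almost in contact, so I build up in steps of about 0.75 mm.

Call:
jog_arm --hand '[0,0,0,0]' --pt "0 0 0.04" --pt "0 0 0.0" --pt "0 0 0" --pt "0 0 0" --turn '[0,0,0,0]'

```text
time_s: 4.35
tool_pos: [0.5224, -0.1416, 0.0848]
orientation: [180.0, -0.0, 4.1]
wrist_force: [-1.5, 0.4, 4.5]
grip_width: -0.0
gripper_force: 2.5
```

Call:
jog_arm --hand '[0,0,0,0]' --pt "0 0 0.02" --pt "0 0 0.0" --pt "0 0 0" --pt "0 0 0" --turn '[0,0,0,0]'

```text
time_s: 4.68
tool_pos: [0.5224, -0.1416, 0.0845]
orientation: [180.0, -0.0, 4.1]
wrist_force: [-2.1, 0.6, 7.4]
grip_width: 0.005
gripper_force: 3.6
```

Call:
jog_arm --hand '[0,0,0,0]' --pt "0 0 0.008" --pt "0 0 0.0" --pt "0 0 0" --pt "0 0 0" --turn '[0,0,0,0]'

```text
time_s: 5.02
tool_pos: [0.5224, -0.1416, 0.0844]
orientation: [180.0, -0.0, 4.1]
wrist_force: [-2.3, 0.0, 8.1]
grip_width: -0.001
gripper_force: 4.0
```

Catch C held 8 N, so it is sound. Release and move on to the middle one.

Call:
jog_arm --hand '[0,0,0,0,0,0,0,0,0,0]' --pt "0 0 -0.4" --pt "0 0 -0.2" --pt "0 -0.918 0" --pt "0 -0.918 0" --pt "0 -0.918 0" --pt "0 -0.918 0" --pt "0 -0.918 0" --pt "0 0 0" --pt "0 0 0" --pt "0 0 0" --turn '[0,0,0,0,0,0,0,0,0,0]'

```text
time_s: 5.85
tool_pos: [0.5143, -0.0278, 0.0988]
orientation: [180.0, -0.0, 4.1]
wrist_force: [0.4, 0.0, -0.7]
grip_width: 0.002
gripper_force: 0.0
```

Call:
jog_arm --hand '[0,0,0,0,0]' --pt "0 0 0.2" --pt "0 0 0.2" --pt "0 0 0.08" --pt "0 0 0" --pt "0 0 0" --turn '[0,0,0,0,0]'

```text
time_s: 6.27
tool_pos: [0.5139, -0.0275, 0.0862]
orientation: [180.0, 0.0, 4.0]
wrist_force: [0.8, 0.5, -0.8]
grip_width: 0.001
gripper_force: 0.0
```

Call:
jog_arm --hand '[0,0,0,0]' --pt "0 0 0.04" --pt "0 0 0.04" --pt "0 0 0" --pt "0 0 0" --turn '[0,0,0,0]'

```text
time_s: 6.6
tool_pos: [0.5143, -0.0272, 0.0848]
orientation: [180.0, -0.0, 4.1]
wrist_force: [-0.7, -1.4, 1.0]
grip_width: -0.002
gripper_force: 0.7
```

Call:
jog_arm --hand '[0,0,0,0]' --pt "0 0 0.03" --pt "0 0 0" --pt "0 0 0" --pt "0 0 0" --turn '[0,0,0,0]'

```text
time_s: 6.93
tool_pos: [0.5143, -0.0272, 0.0841]
orientation: [180.0, -0.0, 4.1]
wrist_force: [-0.2, -0.6, 2.6]
grip_width: -0.003
gripper_force: 1.4
```

Call:
jog_arm --hand '[0,0,0,0]' --pt "0 0 0.03" --pt "0 0 0" --pt "0 0 0" --pt "0 0 0" --turn '[0,0,0,0]'

```text
time_s: 7.27
tool_pos: [0.5143, -0.0272, 0.0832]
orientation: [180.0, -0.0, 4.1]
wrist_force: [-0.8, -0.5, 4.1]
grip_width: -0.001
gripper_force: 2.0
```

Call:
jog_arm --hand '[0,0,0,0]' --pt "0 0 0.03" --pt "0 0 0" --pt "0 0 0" --pt "0 0 0" --turn '[0,0,0,0]'

```text
time_s: 7.6
tool_pos: [0.5142, -0.0271, 0.0824]
orientation: [180.0, -0.0, 4.1]
wrist_force: [-1.3, -0.7, 5.0]
grip_width: -0.004
gripper_force: 2.3
```

Soft and levelling off. Continue.

Call:
jog_arm --hand '[0,0,0,0]' --pt "0 0 0.03" --pt "0 0 0" --pt "0 0 0" --pt "0 0 0" --turn '[0,0,0,0]'

```text
time_s: 7.93
tool_pos: [0.5142, -0.0271, 0.0816]
orientation: [180.0, -0.0, 4.1]
wrist_force: [-0.4, -0.7, 4.3]
grip_width: -0.002
gripper_force: 2.4
```

Call:
jog_arm --hand '[0,0,0,0]' --pt "0 0 0.03" --pt "0 0 0" --pt "0 0 0" --pt "0 0 0" --turn '[0,0,0,0]'

```text
time_s: 8.27
tool_pos: [0.5142, -0.0271, 0.0809]
orientation: [180.0, -0.0, 4.1]
wrist_force: [-0.9, -1.1, 4.8]
grip_width: 0.001
gripper_force: 2.4
```

Call:
jog_arm --hand '[0,0,0,0]' --pt "0 0 0.03" --pt "0 0 0" --pt "0 0 0" --pt "0 0 0" --turn '[0,0,0,0]'

```text
time_s: 8.6
tool_pos: [0.5142, -0.0271, 0.0801]
orientation: [180.0, -0.0, 4.1]
wrist_force: [0.7, -1.7, 5.3]
grip_width: 0.003
gripper_force: 2.3
```

Call:
jog_arm --hand '[0,0,0,0,0,0,0,0,0,0]' --pt "0 0 0.04" --pt "0 0 0.04" --pt "0 0 0.04" --pt "0 0 0.04" --pt "0 0 0.04" --pt "0 0 0.04" --pt "0 0 0.04" --pt "0 0 0.02" --pt "0 0 0" --pt "0 0 0" --turn '[0,0,0,0,0,0,0,0,0,0]'

```text
time_s: 9.43
tool_pos: [0.5138, -0.0269, 0.0723]
orientation: [-180.0, 0.0, 4.1]
wrist_force: [-0.3, 0.3, 0.3]
grip_width: 0.001
gripper_force: 0.0
```

It clicked down: the force is gone at 72 mm, so B (the middle one) is worn. Now lift and go to look at the collar from above.

Call:
jog_arm --hand '[0,0,0,0,85,85,85,85,85,85,85,85,85,85,85,85,85,85,85,85]' --pt "0 0 -1" --pt "0 0 -1" --pt "0 -0.949 -1" --pt "0 -0.949 -1" --pt "0 -0.949 -1" --pt "0 -0.949 0" --pt "0 -0.949 0" --pt "0 -0.949 0" --pt "0 -0.949 0" --pt "0 -0.949 0" --pt "0 -0.949 0" --pt "0 -0.949 0" --pt "0 -0.949 0" --pt "0 -0.949 0" --pt "0 -0.949 0" --pt "0 -0.949 0" --pt "0 -0.949 0" --pt "0 0 0" --pt "0 0 0" --pt "0 0 0" --turn '[0,0,0,0,0,0,0,0,0,0,0,0,0,0,0,0,0,0,0,0]'

```text
time_s: 11.1
tool_pos: [0.4889, 0.327, 0.1972]
orientation: [179.9, 0.0, 4.1]
wrist_force: [0.1, -0.0, -0.2]
grip_width: 0.992
gripper_force: 0.0
```

```bash
cat > col.py <<'E'
from h import *
def collar(n,z):
    d=wrist(); save(d,n); hsv=cv2.cvtColor(d['image'],cv2.COLOR_RGB2HSV)
    m=((hsv[...,1]>130)&(abs(hsv[...,0].astype(int)-23)<9)).astype(np.uint8)
    v,u=np.nonzero(m); W=world(d,np.c_[u,v]); 
    ok=(W[:,2]>z-.004)&(W[:,2]<z+.004); m2=np.zeros_like(m); m2[v[ok],u[ok]]=1
    c,_=cv2.findContours(m2,cv2.RETR_EXTERNAL,cv2.CHAIN_APPROX_NONE)
    k=max(c,key=cv2.contourArea); p=world(d,k[:,0],z); q=np.float32(p[:,:2]*1000)
    (x,y),R=cv2.minEnclosingCircle(q); e=cv2.fitEllipse(q)
    print(len(v),ok.sum(),'zmed',np.median(W[:,2]),'circle',x,y,R,'ell',e,'px',k[:,0].mean(0),r.observe()['tool_pos'])
    return d
E
python3 -c "
from col import *; collar('w1',.024)
d=cam('top'); W=world(d,[(278,250),(335,254),(335,256),(393,259)]); print(W.round(4))"
```

```text
2394 878 zmed 0.25903929155650884 circle 493.109619140625 331.90863037109375 18.6922664642334 ell ((493.04608154296875, 332.0235595703125), (35.49479293823242, 36.67536544799805), 87.81851196289062) px [318.93636364 216.3       ] [0.48915192 0.32642328 0.19727777]
[[ 0.5053  0.09    0.0825]
 [ 0.517  -0.0259  0.0683]
 [ 0.5125 -0.0265  0.0701]
 [ 0.5212 -0.1438  0.0835]]
```

View pics/w1.png

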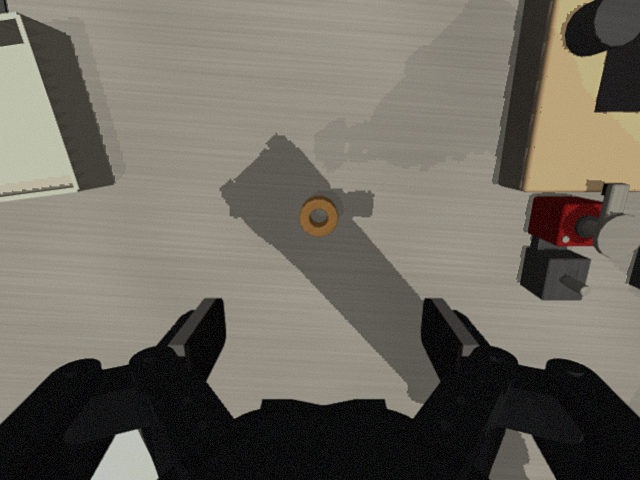

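The wrist view shows the collar at (319,216), which is (0.493, 0.332) in the world. The top depth shows only the middle disc lowered. Next the grasp.

Call:
jog_arm --hand '[85,85,85,85,85,85,85,85,85,85,85,85,85,85,85]' --pt "0.18 -0.21 0.8" --pt "0 0 0.8" --pt "0 0 0.8" --pt "0 0 0.8" --pt "0 0 0.8" --pt "0 0 0.8" --pt "0 0 0.8" --pt "0 0 0.8" --pt "0 0 0.5" --pt "0 0 0.4" --pt "0 0 0.24" --pt "0 0 0" --pt "0 0 0" --pt "0 0 0" --pt "0 0 0" --turn '[0,0,0,0,0,0,0,0,0,0,0,0,0,0,0]'

```text
time_s: 12.45
tool_pos: [0.4936, 0.334, 0.0101]
orientation: [-179.9, -0.1, 4.1]
wrist_force: [0.1, 1.0, -0.9]
grip_width: 0.995
gripper_force: 0.0
```

Call:
jog_arm --hand '[85,85,30,30,30,30,30,30,30,30,30,30]' --pt "0 0.06 0.14" --pt "0 0 0.12" --pt "0 0 0" --pt "0 0 0" --pt "0 0 0" --pt "0 0 0" --pt "0 0 0" --pt "0 0 0" --pt "0 0 0" --pt "0 0 0" --pt "0 0 0" --pt "0 0 0" --turn '[0,0,0,0,0,0,0,0,0,0,0,0]' --force 30

```text
time_s: 13.45
tool_pos: [0.4931, 0.332, 0.0028]
orientation: [180.0, -0.0, 4.1]
wrist_force: [-2.1, -1.2, 4.9]
grip_width: 0.434
gripper_force: 30.3
```

Call:
jog_arm --hand '[30,30,30,30,30,30,30,30,30]' --pt "0 0 -0.5" --pt "0 0 -0.9" --pt "0 0 -0.9" --pt "0 0 -0.9" --pt "0 0 -0.9" --pt "0 0 -0.7" --pt "0 0 0" --pt "0 0 0" --pt "0 0 0" --turn '[0,0,0,0,0,0,0,0,0]'

```text
time_s: 14.2
tool_pos: [0.4923, 0.3313, 0.1215]
orientation: [179.9, 0.1, 4.1]
wrist_force: [-1.2, -0.6, -2.1]
grip_width: 0.43
gripper_force: 30.5
```

```bash
python3 -c "
from h import *
s=r.observe(); print(s['tool_pos'],s['orientation'],s['grip_width'],s['gripper_force'],s['wrist_force'])
d=wrist(); hsv=cv2.cvtColor(d['image'],cv2.COLOR_RGB2HSV)
m=((hsv[...,1]>130)&(abs(hsv[...,0].astype(int)-23)<9)); v,u=np.nonzero(m); W=world(d,np.c_[u,v])
T=np.linalg.inv(d['T']); L=(W@T[:3,:3].T+T[:3,3])*1000
ok=(abs(L[:,1])<22)&(L[:,2]>-60)&(L[:,2]<30); L=L[ok]; print(ok.sum(),np.percentile(L,[1,5,50,95,99],axis=0).round(1)); print(u[ok].min(),u[ok].max(),v[ok].min(),v[ok].max())
save(d,'w2',(200,240,440,420),3)"
```

```text
[0.49230001 0.3312505  0.12153303] [1.79931605e+02 8.83892617e-02 4.07545318e+00] 0.42979447014760785 30.511389076709747 [-1.23688955 -0.57628237 -2.06350597]
6445 [[-17.5 -18.4 -22.6]
 [-14.7 -15.7 -22.1]
 [  1.9  -0.6 -20.8]
 [ 17.   14.7  -4. ]
 [ 17.5  17.3  -0.7]]
256 396 269 367
```

View pics/w2.png

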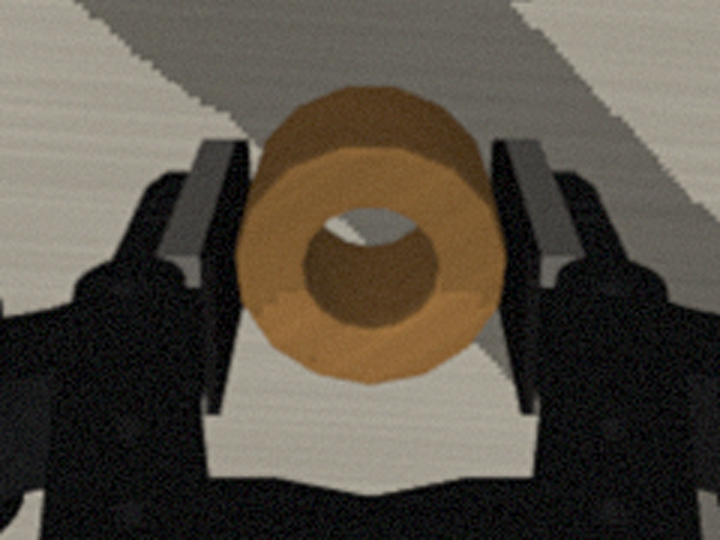

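The collar is upright and centred between the pads, with its bore at about (324,333) in the full image. Next, hover over the middle catch's post.

Call:
jog_arm --hand '[30,30,30,30,30,30,30,30,30,30,30,30,30,30,30,30,30,30,30,30]' --pt "0 0 -0.78" --pt "0 0 -0.78" --pt "-0.161 0.957 -0.78" --pt "-0.161 0.957 -0.78" --pt "-0.161 0.957 0" --pt "-0.161 0.957 0" --pt "-0.161 0.957 0" --pt "-0.161 0.957 0" --pt "-0.161 0.957 0" --pt "-0.161 0.957 0" --pt "-0.161 0.957 0" --pt "-0.161 0.957 0" --pt "-0.161 0.957 0" --pt "-0.161 0.957 0" --pt "-0.161 0.957 0" --pt "-0.161 0.957 0" --pt "-0.161 0.957 0" --pt "0 0 0" --pt "0 0 0" --pt "0 0 0" --turn '[0,0,0,0,0,0,0,0,0,0,0,0,0,0,0,0,0,0,0,0]'

```text
time_s: 15.92
tool_pos: [0.4577, -0.0296, 0.1996]
orientation: [-180.0, 0.1, 4.1]
wrist_force: [-0.5, 1.2, -1.3]
grip_width: 0.43
gripper_force: 30.6
```

```bash
cat > post.py <<'E'
from h import *
import sys
d=wrist(); hsv=cv2.cvtColor(d['image'],cv2.COLOR_RGB2HSV); s=r.observe()
v,u=np.mgrid[:480,:640]; W=world(d,np.c_[u.ravel(),v.ravel()]).reshape(480,640,3)
t=np.array(s['tool_pos']); near=np.hypot(W[...,0]-.4577,W[...,1]+.031)<.035
for n,a,b in(('post',.050,.068),('ped',.036,.044),):
    m=(near&(W[...,2]>a)&(W[...,2]<b)); P=W[m]; print(n,m.sum(),P.mean(0).round(4),P.min(0).round(4),P.max(0).round(4),'px',u[m].mean(),v[m].mean())
m=(W[...,2]>.058)&near; P=W[m]; print('post upper',P.mean(0).round(4),len(P))
m=near&(abs(W[...,2]-.04)<.004); q=np.float32(W[m][:,:2]*1000); print('ped rect',cv2.minAreaRect(q))
m=((hsv[...,1]>130)&(abs(hsv[...,0].astype(int)-23)<9)); P=W[m]; T=np.linalg.inv(d['T']); L=(P@T[:3,:3].T+T[:3,3])*1000
L=L[(abs(L[:,1])<22)&(L[:,2]<-19.5)&(L[:,2]>-30)]
A=np.linalg.lstsq(np.c_[L[:,:2],np.ones(len(L))],L[:,2],rcond=None)[0]; print('collar top in tool: rect centre',cv2.minEnclosingCircle(np.float32(L[:,:2])),'plane',A)
print(s['tool_pos'],s['orientation'],s['time_s'])
save(d,sys.argv[1],(160,120,480,390),2)
E
python3 post.py w3
```

```text
post 135 [ 0.4616 -0.0289  0.0624] [ 0.4557 -0.034   0.05  ] [ 0.4653 -0.0242  0.0662] px 323.24444444444447 226.14814814814815
ped 1808 [ 0.4619 -0.0289  0.0399] [ 0.4379 -0.05    0.0362] [ 0.4835 -0.0081  0.0438] px 323.2920353982301 219.8478982300885
post upper [ 0.4691 -0.0289  0.2645] 38234
ped rect ((460.767822265625, -29.026918411254883), (43.200584411621094, 39.96202850341797), 4.089191913604736)
collar top in tool: rect centre ((1.8143543004989624, -0.63987135887146), 21.643020629882812) plane [ 7.91445638e-04  6.29258762e-04 -2.12227444e+01]
[ 0.45797935 -0.02917718  0.19988249] [-1.79961773e+02  7.51406541e-02  4.16555470e+00] 15.9667
```

View pics/w3.png

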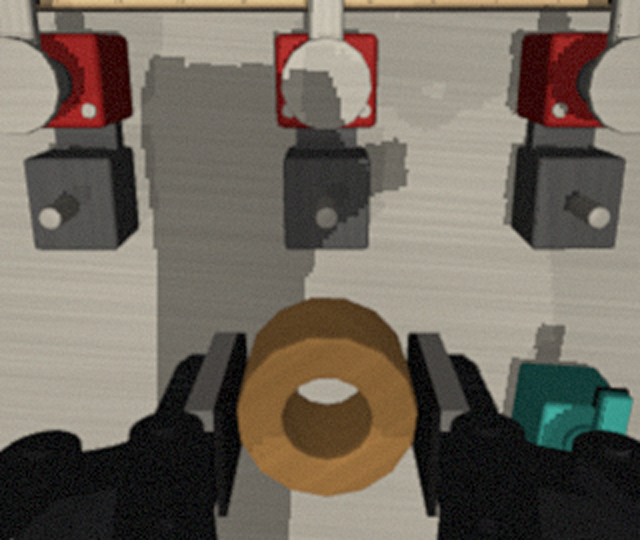

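The wrist view shows the middle post tip at about (323,228) full-image and a level collar. I correct x by 3 mm and go down to just above the post.

Call:
jog_arm --hand '[30,30,30,30,30,30,30,30,30,30]' --pt "0.13 0.01 0.8" --pt "0 0 0.8" --pt "0 0 0.8" --pt "0 0 0.8" --pt "0 0 0.8" --pt "0 0 0.5" --pt "0 0 0.36" --pt "0 0 0" --pt "0 0 0" --pt "0 0 0" --turn '[0,0,0,0,0,0,0,0,0,0]'

```text
time_s: 16.8
tool_pos: [0.4625, -0.0299, 0.0798]
orientation: [180.0, -0.1, 4.1]
wrist_force: [-0.2, -0.0, -1.2]
grip_width: 0.429
gripper_force: 30.6
```

```bash
python3 post.py w4
```

```text
post.py:7: RuntimeWarning: Mean of empty slice.
  m=(near&(W[...,2]>a)&(W[...,2]<b)); P=W[m]; print(n,m.sum(),P.mean(0).round(4),P.min(0).round(4),P.max(0).round(4),'px',u[m].mean(),v[m].mean())
  ret = um.true_divide(
Traceback (most recent call last):
  File "post.py", line 7, in <module>
    m=(near&(W[...,2]>a)&(W[...,2]<b)); P=W[m]; print(n,m.sum(),P.mean(0).round(4),P.min(0).round(4),P.max(0).round(4),'px',u[m].mean(),v[m].mean())
                                                                                   ~~~~~^^^
ValueError: zero-size array to reduction operation minimum which has no identity
```

Call:
jog_arm --hand '[30,30,30,30,30,30,30,30]' --pt "0 0 0.1" --pt "0 0 0.1" --pt "0 0 0.1" --pt "0 0 0.1" --pt "0 0 0.1" --pt "0 0 0.1" --pt "0 0 0" --pt "0 0 0" --turn '[0,0,0,0,0,0,0,0]'

```text
time_s: 17.52
tool_pos: [0.4614, -0.0303, 0.0639]
orientation: [180.0, 0.0, 4.1]
wrist_force: [0.1, 0.3, -1.4]
grip_width: 0.431
gripper_force: 30.6
```

```bash
python3 -c "
from h import *
s=r.observe(); print(s['tool_pos'],s['wrist_force'])
save(wrist(),'w5',(220,200,440,400),3)"
```

```text
[ 0.46142383 -0.03032794  0.06388538] [ 0.14428746  0.25738193 -1.40429523]
```

View pics/w5.png

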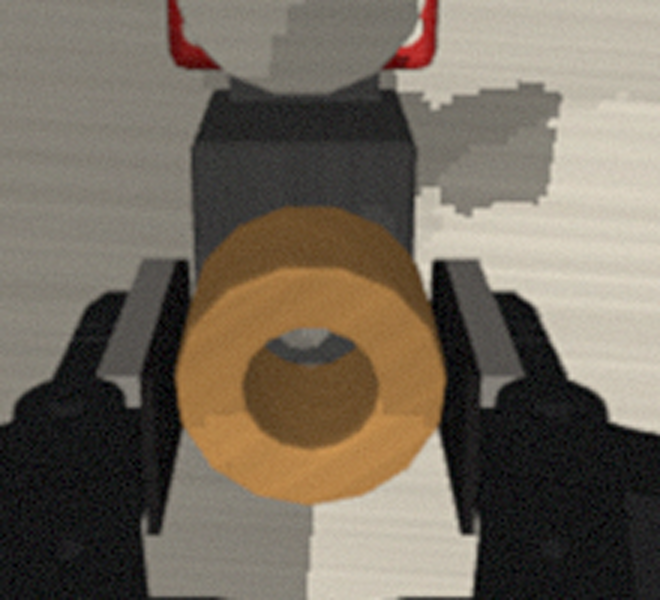

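The post tip is visible inside the bore, at crop (305,338), and there is no contact force. Lower onto the pedestal.

Call:
jog_arm --hand '[30,30,30,30,30,30,30,30,30,30]' --pt "0 0 0.1" --pt "0 0 0.1" --pt "0 0 0.1" --pt "0 0 0.1" --pt "0 0 0.1" --pt "0 0 0.1" --pt "0 0 0.1" --pt "0 0 0.08" --pt "0 0 0" --pt "0 0 0" --turn '[0,0,0,0,0,0,0,0,0,0]'

```text
time_s: 18.4
tool_pos: [0.4615, -0.0303, 0.0445]
orientation: [180.0, 0.0, 4.1]
wrist_force: [0.6, -0.2, -1.4]
grip_width: 0.43
gripper_force: 30.6
```

Call:
jog_arm --hand '[30,30,30,30]' --pt "0 0 0.04" --pt "0 0 0" --pt "0 0 0" --pt "0 0 0" --turn '[0,0,0,0]'

```text
time_s: 18.73
tool_pos: [0.4616, -0.0303, 0.0437]
orientation: [180.0, -0.0, 4.1]
wrist_force: [-0.2, -0.6, -1.2]
grip_width: 0.427
gripper_force: 30.6
```

Call:
jog_arm --hand '[65,65,65,65,65,65]' --pt "0 0 0" --pt "0 0 0" --pt "0 0 0" --pt "0 0 0" --pt "0 0 0" --pt "0 0 0" --turn '[0,0,0,0,0,0]'

```text
time_s: 19.23
tool_pos: [0.4616, -0.0303, 0.0436]
orientation: [180.0, -0.0, 4.1]
wrist_force: [0.5, 0.0, -0.1]
grip_width: 0.762
gripper_force: 0.0
```

Call:
jog_arm --hand '[65,65,65,65,65,65,65,65,65,65,65]' --pt "0 0 -0.3" --pt "0 0 -0.6" --pt "0 0 -0.8" --pt "0 0 -0.8" --pt "0 0 -0.8" --pt "0 0 -0.8" --pt "0 0 -0.8" --pt "0 0 -0.8" --pt "0 0 0" --pt "0 0 0" --pt "0 0 0" --turn '[0,0,0,0,0,0,0,0,0,0,0]'

```text
time_s: 20.15
tool_pos: [0.461, -0.0303, 0.1857]
orientation: [180.0, 0.0, 4.1]
wrist_force: [-0.8, 0.7, -0.2]
grip_width: 0.76
gripper_force: 0.0
```

```bash
python3 -c "
from col import *; d=collar('w6',.064); save(d,'w6c',(160,100,480,340),2)
d=cam('top'); print(world(d,[(278,250),(335,256),(393,259)]).round(4))"
```

```text
2452 1212 zmed 0.06455725647909186 circle 461.7711181640625 -30.06639862060547 18.839468002319336 ell ((461.5914001464844, -29.778488159179688), (35.71469497680664, 36.78799819946289), 95.07792663574219) px [323.58139535 233.66666667] [ 0.46067398 -0.03033165  0.18524697]
[[ 0.5043  0.0895  0.0879]
 [ 0.4142 -0.021   0.5975]
 [ 0.5213 -0.1439  0.0832]]
```

View pics/w6c.png

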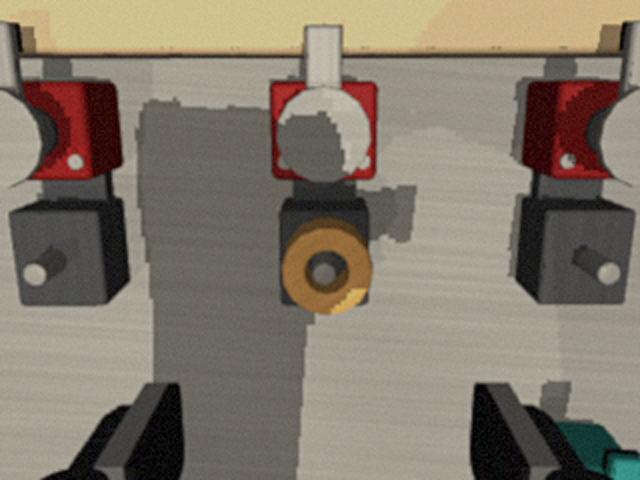

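The collar sits flat round the middle post at crop (325,270), with its top at 64 mm. The middle plunger is down, its neighbours are up, and the gripper is clear.

```bash
python3 -c "
from h import *; print(close_job())"
```

```text
the job is handed in; nothing more can be done
None
```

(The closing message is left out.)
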